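Lock a sample tin into its carrier with the hook-on latch plate

ROBOT

A 7-joint arm with a two-finger parallel gripper is mounted at the origin on a cart in front of the work surface, level with it; the furniture and walls round the work are solid. World frame = base frame: x ahead of the robot, y to its left, z up, the work surface at z = 0. Lengths are in m, angles in degrees, forces in N, time in s.
With the tool pointing down it reaches from about 0.425 to 0.925 m from the base axis. Payload 6.8 kg.
Tool frame: the origin (TCP) lies at the centre of the arm's flange, where the gripper is bolted on; the fingertips stand 173 mm ahead of it and the grasp point (between the pads) lies 155 mm ahead of it; z points along the fingers, y is the direction in which the jaws open and shut (so a half turn about z gives the same grasp; the last joint's range is limited). The gripper opens to 85 mm and grips with 20 to 120 N. Pads are 22 mm wide; open, the fingers measure 114 mm over their backs; the gripper's body (76 mm by 85 mm) begins 54 mm behind the grasp point. The pads swing forward as they close: fully open they stand 13 mm farther back than shut.
Start: joints at [-79.188, 27.33, 1.283, 89.118, -0.659, 63.558, -4.761], TCP at [0.197, 0.646, 0.405] pointing down, gripper open.
Joint ranges: [-169.35, 169.35], [-19.33, 120.38], [-80.79, 83.38], [13.8, 139.57], [-78.32, 258.32], [9.67, 109.79], [-169.56, 169.56]. Speed limits (degrees/s): [136.94, 136.94, 180, 180, 180, 180, 180].

INTERFACE

Orientations are given as a 3x3 rotation matrix whose columns are the frame's x, y, z axes.
In Python, from rig import readout, capture, camera_params, env, trace, tip_of gives the robot as it stands.
- The arm moves only by the shell command python3 -m jog 'ROWS' [FORCE]. ROWS is JSON, a list of rows, each an object with "travel": the shift along the tool's x, y, z in mm, a list of three; "dr": the turn, a rotation vector about the tool's x, y, z in rad, a list of three; "jaw": the gripper command: -1 is shut, 1 is fully open, values between are in proportion. A call has 1 to 12 rows; each row shifts and turns the commanded pose from where the row before left it, along the tool's axes as they then stand; what a row does not reach is not made up. A row lasts 1/10 s, in which the tool goes at most 50 mm and 8.59 degrees, less where a joint would pass 70% of its speed; a pose out of reach is approached as far as the arm can. A call is refused whole if a number of a shift passes 50 or a number of a turn 0.15, either way. A call with a gripper value outside its range is refused whole. The fingers move at their own pace and stop on an object; FORCE is the grip in N (left out, the last holds). Time passes only in rows, so rows that do not move let the fingers close. It gives the time, the measured TCP pose, the force and the opening at its end, in the units of the state.
- readout.read_state(): the state, without advancing time (a new reading comes with each control period).
- capture(name): name is "scene" or "top"; returns the picture (480x640x3 uint8, red, green, blue); there is no depth.
- camera_params(name): a dict with "fx", "fy", "cx", "cy" (pixels), "xyz" and "attitude" of the camera in the world. Camera axes: x right, y up, looking along -z (the intrinsics and any distortion apply to the point x, -y, -z); pixel columns grow to the right and rows downward; lengths in m; the calibration is good to about 2 mm. A picture is of the moment at which its call begins. camera_params takes no time and is no camera call.
- env.job_done(): hands the job in, once; it reports no verdict.
Trained networks look in the newest picture that a camera, given by its name, has taken for a name from the list of things; names that differ only in an ending like _2 or _b are one class to them, and where a whole thing is asked for, a point or a joint stands for the part that bears it (a point fixed in the world has none). Each returns a list of dicts, best first, with "p" (0 to 1); they miss things now and then, are a little off and sometimes report something else, mostly with a low value. They report only what shows in the picture. A call takes as long as a camera call. They do not tell look-alikes from the thing itself.
- trace(thing, camera): "region" (480x640 bool, what is visible of it).
- tip_of(thing, camera): "at" ([x, y, z] in m, in world coordinates, good to about 4 mm: a listed point, or the origin of a listed thing).
The state is a dict: "clock": time; "q": joint angles; "joint_vel": joint speeds; "tau": joint torques, N m; "ee_pos": TCP position; "eef_rot": TCP orientation; "ft_force": force on the tool from outside, world axes, zero at the start; "ft_torque": the same for the moment, N m; "gripper_width": finger opening in m.
Only numpy, scipy, OpenCV 4.12 (cv2) and the standard library are available. Lean on these libraries where they do the work, as an engineer would, in place of code of your own. Each camera call takes 0.05 s, during which the arm holds its last target. There are 200 camera calls.

TASK

Make the slim sample tin ready for transport: stand it upright in the carrier's round cup, then hook the short eye of the latch plate under the T-shaped head of the fixed stud by tilting it past the head, and level the plate over the tin so that its long slot drops over the turn button and it lies flat on both pillars. Then lock it by turning the button a quarter turn counter-clockwise (seen from above), so that it stands crosswise over the plate. Leave the other tins and the loose things around as they are.

Things in the scene. Friction and masses are not known exactly. Their poses are not given: they have to be found in the camera images.
- carrier: Fixed grey tin carrier, base 250 x 80 x 8 mm on the worktop; origin at the underside's centre, +x along its length from the stud to the turn button, z up. An open aluminium cup stands in the middle; two aluminium pillars 24 (x) x 36 (y) mm, 60 mm tall, stand on the base at x = -75 mm (stud) and x = +75 mm (turn button), their tops 68 mm above the worktop.
- cup (a point): Centre of the cup's floor, 8 mm above the worktop, axes as the carrier. The cup's wall is 18 mm tall; inside diameter 57 mm, flared to 67 mm at the mouth; outside 73 mm.
- stud (a point): Centre of the top of the stud pillar (68 mm above the worktop), axes as the carrier. From it rises the fixed steel stud: a round neck 10 mm thick and 14 mm long, then a T-shaped head 40 mm long (along the carrier's x, 20 mm each way), 12 mm wide and 6 mm thick (underside 14 mm, top 20 mm above this point).
- button_post (a point): Centre of the top of the other pillar (68 mm above the worktop), on the turn button's axis, axes as the carrier.
- turn_button (a joint): Angle of the steel turn button about its vertical axis, rad. About 0: its wing lies along the carrier's length, so that the plate's slot can pass over it; grows counter-clockwise seen from above; 1.57: crosswise, plate locked. Stops at -0.08 and 1.66. Light friction (0.06 N m), stays where it is left.
- button_top (a point): Centre of the top of the turn button's wing, 30 mm above the pillar's top. The wing is an upright bar 36 mm long, 10 mm thick and 20 mm tall (10 to 30 mm above the pillar, 5 mm above the lying plate) on a neck 10 mm thick; x along the wing.
- latch_plate: Loose aluminium latch plate 216 x 40 x 5 mm, about 0.2 kg, lying flat; origin at the underside's centre, x along its length, z up. A black upright grip rib 44 mm long (x), 10 mm thick (y), from 5 to 35 mm above the underside, stands at its middle. The short eye is towards -x and the long slot towards +x. In place, x points like the carrier's x and the origin is 4 mm from the cup's centre towards the turn button; the rib stays up.
- eye (a point): Centre of the short eye at the plate's underside: a through opening 34 mm long (x) and 18 mm wide; beyond it the end lip is 12 mm long. It is shorter than the stud's head (40 mm), so it passes only tilted by more than about 20 degrees: the lip goes down past the head's outer end and in under it up to the neck, then the other end is lowered.
- slot (a point): Centre of the long slot at the plate's underside: a through opening 56 mm long (x) and 17 mm wide, 150 mm from the eye's centre.
- slim_tin: Loose closed aluminium sample tin, the slimmest and tallest of the three: 54 mm diameter, 58 mm tall; origin at the underside's centre, z up. It stands in a row with the other two in any order; to the right of the row a fixed test stand 0.34 m tall fills x 0.64 to 0.81 m, y -0.28 to -0.45 m: keep clear of it.
- wide_tin: Loose sample tin, bystander: 66 mm diameter, 46 mm tall; origin at the underside's centre.
- mid_tin: Loose sample tin, bystander: 60 mm diameter, 40 mm tall; origin at the underside's centre.
- crucible: Loose porcelain crucible, bystander: 44 mm diameter, 37 mm tall; origin at the underside's centre.
- mallet: Loose wooden mallet lying down, bystander: 19 x 125 x 48 mm, handle along y; origin at the underside's centre.
- spanner: Loose open-ended spanner lying flat, bystander: 170 x 33 x 6 mm, long along x; origin at the underside's centre.
Not all that is in view belongs to the job. Leave any orange or purple look-alike of the slim_tin alone.

How it is judged:
By the outcome, as a careful person would: the job done as asked, in the order asked, and still so for the second after the job is handed in, with the robot touching nothing.
It also fails if it takes over 67 s, if anything falls off the work surface, if the arm or the gripper's body presses on something with over 40 N, if the wrist force passes 120 N, or if a joint passes its speed limit or range.

## Working session

There is one attempt and no reset: what is moved stays moved. The work goes in short steps, Python scripts to look and compute and a shell command to move; the robot and the scene stay as the last step left them, time stands still between calls to the robot, and variables do not carry over. Pictures are saved under pics/ and viewed, about 8 in all and at most 12, crops included, and the job is handed in when it is done.

```bash
ls; mkdir -p pics; cat > h.py <<'E'
import numpy as np, cv2
from rig import readout, capture, camera_params, env, trace, tip_of
def shot(cam,name,crop=None,scale=1):
    im=capture(cam)
    o=im[:,:,::-1]
    if crop: a,b,c,d=crop; o=o[b:d,a:c]
    if scale!=1: o=cv2.resize(o,None,fx=scale,fy=scale,interpolation=cv2.INTER_CUBIC)
    cv2.imwrite('pics/'+name+'.png',o); return im
def proj(cam,P):
    c=camera_params(cam);R=np.array(c['attitude']).reshape(3,3)
    p=R.T@(np.array(P)-np.array(c['xyz'])); return c['cx']+c['fx']*p[0]/-p[2], c['cy']-c['fy']*p[1]/-p[2]
def unproj(cam,u,v,z):
    c=camera_params(cam);R=np.array(c['attitude']).reshape(3,3)
    d=R@np.array([(u-c['cx'])/c['fx'],-(v-c['cy'])/c['fy'],-1]); o=np.array(c['xyz']); return o+d*(z-o[2])/d[2]
def state():
    s=readout.read_state(); print(s['clock'],np.round(s['ee_pos'],4),np.round(s['eef_rot'],3).tolist(),np.round(s['ft_force'],1),round(s['gripper_width'],4)); return s
E
python3 - <<'E'
from h import *
for c in ('scene','top'):
    shot(c,c+'0'); print(camera_params(c))
    for t in ['slim_tin','latch_plate','eye','slot','cup','stud','button_post','button_top','carrier','wide_tin','mid_tin','crucible','mallet','spanner']:
        print(c,t,[(np.round(d['at'],3).tolist(),round(d['p'],2)) for d in tip_of(t,c)[:3]])
state()
E
```

```text
pics
{'fx': 472.0319621520942, 'fy': 472.0319621520942, 'cx': 311.86812856334234, 'cy': 240.5870896427785, 'xyz': array([ 0.23443868, -0.57164486,  0.6429336 ]), 'attitude': array([[ 0.88390364,  0.28459675, -0.37110517],
       [-0.46742675,  0.56315603, -0.68144517],
       [ 0.01505304,  0.77579635,  0.63080379]])}
scene slim_tin [([0.656, -0.01, 0.001], 0.9), ([0.787, -0.126, 0.002], 0.9), ([0.682, 0.216, -0.0], 0.71)]
scene latch_plate [([0.462, -0.104, -0.002], 0.82)]
scene eye [([0.551, 0.239, 0.011], 0.72), ([0.415, -0.165, 0.002], 0.61)]
scene slot [([0.507, -0.044, 0.001], 0.81)]
scene cup [([0.55, 0.237, 0.008], 0.68)]
scene stud [([0.566, 0.161, 0.07], 0.7)]
scene button_post [([0.542, 0.308, 0.067], 0.64)]
scene button_top [([0.54, 0.313, 0.098], 0.59)]
scene carrier [([0.551, 0.238, 0.001], 0.89)]
scene wide_tin [([0.657, -0.105, -0.002], 0.56)]
scene mid_tin [([0.652, -0.202, 0.002], 0.98)]
scene crucible [([0.737, 0.128, 0.005], 0.64)]
scene mallet [([0.37, 0.125, -0.004], 0.9), ([0.462, -0.1, -0.0], 0.74)]
scene spanner [([0.361, -0.124, 0.001], 0.68)]
{'fx': 541.831
[... 486 characters left out ...]
0.001], 0.78), ([0.647, -0.204, 0.001], 0.37)]
top slot [([0.509, -0.04, -0.004], 0.62)]
top cup [([0.55, 0.24, 0.01], 0.98), ([0.54, 0.316, 0.069], 0.29)]
top stud [([0.564, 0.162, 0.067], 0.61)]
top button_post [([0.54, 0.312, 0.066], 0.6)]
top button_top [([0.536, 0.312, 0.098], 0.48)]
top carrier [([0.552, 0.236, -0.002], 0.72), ([0.365, 0.13, 0.002], 0.69)]
top wide_tin [([0.661, -0.101, 0.003], 0.58)]
top mid_tin [([0.652, -0.206, 0.0], 0.86), ([0.655, -0.01, -0.002], 0.64)]
top crucible [([0.734, 0.131, 0.001], 0.75)]
top mallet [([0.368, 0.132, 0.0], 0.65)]
top spanner []
1.5 [0.1974 0.6455 0.4047] [[-0.956, 0.292, -0.0], [0.292, 0.956, 0.0], [0.0, 0.0, -1.0]] [ 0.6 -0.7  0.9] 0.0851
```

View pics/scene0.png

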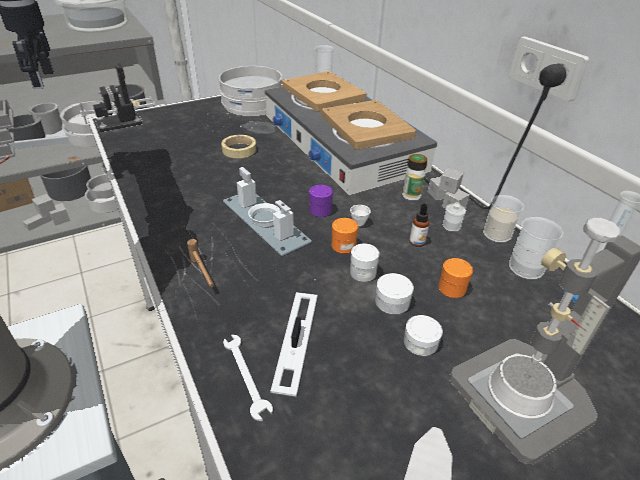

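View pics/top0.png

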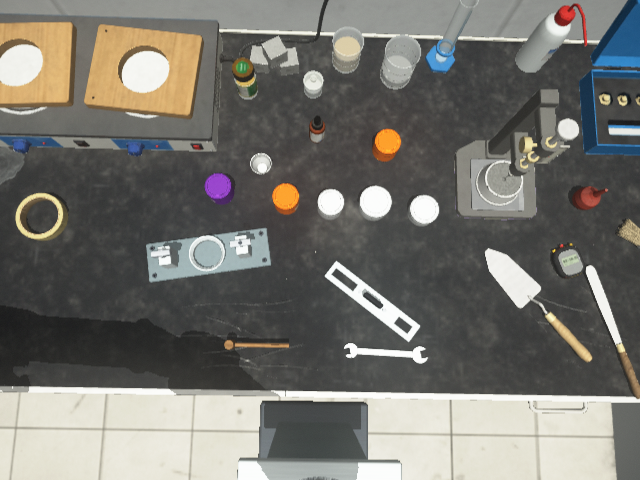

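Scene: three white tins at scene px (364,262), (394,293), (423,335); look-alikes are orange at (345,235) and (455,278), and purple at (320,200). I choose the white one at (364,262), since it looks slimmest and tallest. The carrier is at top px (208,254) and the plate at (373,300). One close crop will check these.

```bash
python3 - <<'E'
from h import *
s=cv2.imread('pics/scene0.png');t=cv2.imread('pics/top0.png')
r=lambda i,w,h:cv2.resize(i,(w,h),interpolation=cv2.INTER_CUBIC)
a=np.hstack([r(s[215:365,310:480],340,300),r(s[160:260,215:320],315,300)])
b=np.hstack([r(t[220:290,140:280],380,300)[:, :380],r(t[255:350,320:430],275,300)])
cv2.imwrite('pics/m.png',np.vstack([a,b]))
# tin widths from regions
capture('top');capture('scene')
for c in('top','scene'):
    for d in trace('slim_tin',c)[:4]+trace('latch_plate',c)[:1]+trace('turn_button',c)[:1]:
        g=d['region'];(x,y),(w,h),an=cv2.minAreaRect(np.argwhere(g)[:,::-1].astype(np.float32)); print(c,round(d['p'],2),x,y,w,h,an)
state()
E
```

```text
top 0.88 330.0 204.0 30.0 26.0 90.0
top 0.75 385.10003662109375 143.80001831054688 25.93838882446289 33.541019439697266 26.56505012512207
top 0.74 285.5 198.0 27.0 30.0 0.0
top 0.65 219.10003662109375 188.1999969482422 31.752164840698242 25.938386917114258 63.43495178222656
top 0.58 371.8691711425781 300.5405578613281 108.78759765625 20.445446014404297 37.23483657836914
top 0.6 160.5 252.5 7.0 19.0 90.0
scene 0.82 364.2376403808594 262.6237487792969 30.448139190673828 39.403472900390625 5.710593223571777
scene 0.8 320.5 200.0 32.0 23.0 90.0
scene 0.72 454.6764831542969 277.29412841796875 30.074417114257812 40.01837158203125 14.03624439239502
scene 0.69 344.0 235.0 34.0 26.0 90.0
scene 0.64 295.484619140625 344.7230529785156 27.802736282348633 106.56254577636719 15.255120277404785
scene 0.67 244.4000244140625 173.8000030517578 16.099689483642578 8.944271087646484 63.43495178222656
1.9 [0.1974 0.6455 0.4047] [[-0.956, 0.293, -0.0], [0.293, 0.956, 0.0], [0.0, 0.0, -1.0]] [ 0.1  1.2 -0.6] 0.0854
```

View pics/m.png

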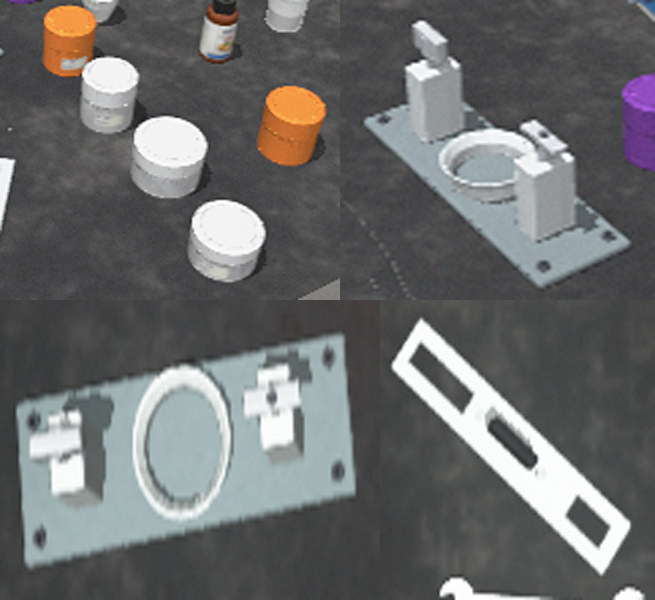

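The mosaic confirms it. The slim tin is the tall white one next to orange, the long slot is at the plate's upper-left end in the top view, and the wing lies along the carrier. Moving above the tin.

```bash
python3 -m jog '[{"travel":[-43,-2.4,0],"dr":[0,0,0.0644],"jaw":1},{"travel":[-43,-2.4,0],"dr":[0,0,0.0644],"jaw":1},{"travel":[-43,-2.4,0],"dr":[0,0,0.0644],"jaw":1},{"travel":[-43,-2.4,0],"dr":[0,0,0.0644],"jaw":1},{"travel":[-43,-2.4,0],"dr":[0,0,0.0644],"jaw":1},{"travel":[-43,-2.4,0],"dr":[0,0,0.0644],"jaw":1},{"travel":[-43,-2.4,0],"dr":[0,0,0.0644],"jaw":1},{"travel":[-43,-2.4,0],"dr":[0,0,0.0644],"jaw":1},{"travel":[-43,-2.4,0],"dr":[0,0,0.0644],"jaw":1},{"travel":[-43,-2.4,0],"dr":[0,0,0.0644],"jaw":1}]' 40 && python3 -m jog '[{"travel":[-43,-2.4,0],"dr":[0,0,0.0644],"jaw":1},{"travel":[-43,-2.4,0],"dr":[0,0,0.0644],"jaw":1},{"travel":[-43,-2.4,0],"dr":[0,0,0.0644],"jaw":1},{"travel":[-43,-2.4,0],"dr":[0,0,0.0644],"jaw":1},{"travel":[-43,-2.4,0],"dr":[0,0,0.0644],"jaw":1},{"travel":[-43,-2.4,0],"dr":[0,0,0.0644],"jaw":1},{"travel":[-43,-2.4,0],"dr":[0,0,0.0644],"jaw":1},{"travel":[-43,-2.4,0],"dr":[0,0,0.0644],"jaw":1},{"travel":[-43,-2.4,0],"dr":[0,0,0.0644],"jaw":1},{"travel":[-43,-2.4,0],"dr":[0,0,0.0644],"jaw":1},{"travel":[0,0,0],"dr":[0,0,0],"jaw":1}]'
cat >> h.py <<'E'
def delta(P,yaw_y=None):
    """tool-frame mm shift from the measured pose to world TCP P (m); turn about tool z to bring tool y to heading yaw_y (deg)"""
    s=state(); R=np.array(s['eef_rot']).reshape(3,3); print('travel',np.round(1000*R.T@(np.array(P)-s['ee_pos']),1))
    if yaw_y is not None:
        a=np.degrees(np.arctan2(R[1,1],R[0,1])); d=(a-yaw_y+90)%180-90; print('heading',a,'turn z rad',np.radians(d))
E
python3 -c "
from h import *
delta([.656,-.009,.195],0)"
```

```text
clock: 2.9
ee_pos: [0.5375, 0.3906, 0.4048]
eef_rot: [[-0.587, 0.81, 0.0], [0.81, 0.587, 0.0], [0.0, 0.0, -1.0]]
ft_force: [-0.5, 0.2, 0.5]
gripper_width: 0.0855
clock: 4.0
ee_pos: [0.6544, -0.023, 0.4055]
eef_rot: [[0.027, 1.0, 0.001], [1.0, -0.027, -0.005], [-0.005, 0.001, -1.0]]
ft_force: [0.4, -0.9, -0.2]
gripper_width: 0.0855
4.0 [ 0.6544 -0.023   0.4055] [[0.027, 1.0, 0.001], [1.0, -0.027, -0.005], [-0.005, 0.001, -1.0]] [ 0.4 -0.9 -0.2] 0.0855
travel [ 15.    1.1 210.4]
heading -1.5189025881579004 turn z rad -0.026509851180418785
```

```bash
python3 -m jog '[{"travel":[14,1,40],"dr":[0,0,-0.02],"jaw":1},{"travel":[0,0,45],"dr":[0,0,0],"jaw":1},{"travel":[0,0,45],"dr":[0,0,0],"jaw":1},{"travel":[0,0,45],"dr":[0,0,0],"jaw":1},{"travel":[0,0,25],"dr":[0,0,0],"jaw":1},{"travel":[0,0,0],"dr":[0,0,0],"jaw":1}]'
python3 - <<'E'
from h import *
delta([.656,-.009,.195],0)
shot('scene','a1',(280,170,450,330),3)
capture('top')
# carrier fit
capture('scene')
for c in('top','scene'):
    for n in('carrier','cup','stud','button_post','button_top','eye','slot','latch_plate'):
        d=tip_of(n,c)[:1]; 
        if d: print(c,n,np.round(d[0]['at'],4),round(d[0]['p'],2))
E
```

```text
clock: 4.6
ee_pos: [0.6545, 0.0001, 0.2006]
eef_rot: [[-0.007, 1.0, -0.008], [1.0, 0.007, -0.0], [-0.0, -0.008, -1.0]]
ft_force: [-0.7, -1.3, -0.6]
gripper_width: 0.0855
4.6 [6.545e-01 1.000e-04 2.006e-01] [[-0.007, 1.0, -0.008], [1.0, 0.007, -0.0], [-0.0, -0.008, -1.0]] [-0.7 -1.3 -0.6] 0.0855
travel [-9.1  1.5  5.6]
heading 0.377833981658853 turn z rad 0.006594447005866847
top cup [0.5485 0.2405 0.012 ] 0.64
top button_post [0.5411 0.3165 0.0699] 0.9
top button_top [0.5376 0.3089 0.0981] 0.63
top eye [ 0.4182 -0.1602 -0.0023] 0.95
top slot [ 0.5086 -0.0421 -0.0051] 0.79
top latch_plate [ 0.4609 -0.0972  0.0045] 0.6
scene cup [0.5519 0.2388 0.0088] 0.75
scene stud [0.565  0.1623 0.0679] 0.6
scene button_post [0.5389 0.3103 0.0671] 0.61
scene button_top [0.5506 0.2391 0.0108] 0.48
scene eye [ 0.412  -0.1601  0.0013] 0.96
scene slot [ 0.5071 -0.0424 -0.003 ] 0.8
scene latch_plate [ 0.4614 -0.1033 -0.0008] 0.65
```

View pics/a1.png

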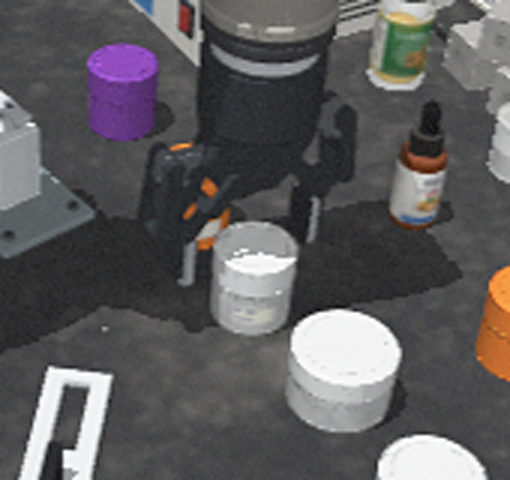

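The picture shows the fingers straddling the slim tin, centre about scene px (365,262). The tool sits roughly 9 mm too far toward +y. I'll correct that and settle before gripping.

```bash
python3 -m jog '[{"travel":[-9,1.5,5],"dr":[0,0,0],"jaw":1},{"travel":[0,0,0],"dr":[0,0,0],"jaw":1},{"travel":[0,0,0],"dr":[0,0,0],"jaw":1}]' 
python3 -c "
from h import *
delta([.656,-.009,.195],0)"
```

```text
clock: 5.85
ee_pos: [0.6578, -0.0103, 0.1994]
eef_rot: [[-0.005, 1.0, -0.0], [1.0, 0.005, -0.0], [-0.0, -0.0, -1.0]]
ft_force: [-0.4, -0.1, -0.1]
gripper_width: 0.0852
5.85 [ 0.6578 -0.0103  0.1994] [[-0.005, 1.0, -0.0], [1.0, 0.005, -0.0], [-0.0, -0.0, -1.0]] [-0.4 -0.1 -0.1] 0.0852
travel [ 1.3 -1.8  4.4]
heading 0.2769233330144868 turn z rad 0.00483322393669939
```

```bash
python3 -m jog '[{"travel":[1,-1,4],"dr":[0,0,0],"jaw":1},{"travel":[0,0,0],"dr":[0,0,0],"jaw":-1},{"travel":[0,0,0],"dr":[0,0,0],"jaw":-1},{"travel":[0,0,0],"dr":[0,0,0],"jaw":-1},{"travel":[0,0,0],"dr":[0,0,0],"jaw":-1},{"travel":[0,0,0],"dr":[0,0,0],"jaw":-1},{"travel":[0,0,0],"dr":[0,0,0],"jaw":-1},{"travel":[0,0,0],"dr":[0,0,0],"jaw":-1}]' 40
python3 - <<'E'
from h import *
state()
# carrier fit averages
stud=np.mean([[.566,.161],[.564,.162],[.565,.1623]],0); bp=np.mean([[.542,.308],[.54,.312],[.5411,.3165],[.5389,.3103],[.54,.313],[.5376,.3089]],0)
cup=np.mean([[.55,.237],[.55,.24],[.5485,.2405],[.5519,.2388]],0)
d=bp-stud; print(stud,bp,cup,(stud+bp)/2,np.hypot(*d),np.degrees(np.arctan2(d[1],d[0])))
capture('top')
for r in trace('carrier','top')[:1]:
    P=np.array([unproj('top',u,v,0.008)[:2]*1000 for v,u in np.argwhere(r['region'])],np.float32)
    print(r['p'],cv2.minAreaRect(P))
for r in trace('cup','top')[:1]:
    print(r['p'],np.argwhere(r['region']).mean(0))
r=trace('latch_plate','top')[0]
P=np.array([unproj('top',u,v,0.005)[:2]*1000 for v,u in np.argwhere(r['region'])],np.float32); print(cv2.minAreaRect(P))
E
```

```text
clock: 6.65
ee_pos: [0.657, -0.0083, 0.1959]
eef_rot: [[-0.006, 1.0, 0.0], [1.0, 0.006, 0.0], [0.0, 0.0, -1.0]]
ft_force: [-1.8, 0.1, 3.6]
gripper_width: 0.0522
6.65 [ 0.657  -0.0083  0.1959] [[-0.006, 1.0, 0.0], [1.0, 0.006, 0.0], [0.0, 0.0, -1.0]] [-1.8  0.1  3.6] 0.0522
[0.565      0.16176667] [0.53993333 0.31145   ] [0.5501   0.239075] [0.55246667 0.23660833] 0.1517677108463969 99.50680168129036Traceback (most recent call last):
  File "<stdin>", line 9, in <module>
  File "h.py", line 13, in unproj
    c=camera_params(cam);R=np.array(c['attitude']).reshape(3,3)
ValueError: time passes only in moves, steps and waits
```

```bash
cat >> h.py <<'E'
_cp=camera_params; _cache={}
def camera_params(c):
    if c not in _cache: _cache[c]=_cp(c)
    return _cache[c]
E
python3 -m jog '[{"travel":[0,0,-40],"dr":[0,0,0],"jaw":-1},{"travel":[0,0,-45],"dr":[0,0,0],"jaw":-1},{"travel":[0,0,-30],"dr":[0,0,0],"jaw":-1},{"travel":[0,0,0],"dr":[0,0,0],"jaw":-1}]' 
python3 - <<'E'
from h import *
capture('top');capture('scene')
for c in ('top','scene'):
  for n,z in(('carrier',.008),('latch_plate',.005),('cup',.008)):
    for r in trace(n,c)[:1]:
      P=np.array([unproj(c,u,v,z)[:2]*1000 for v,u in np.argwhere(r['region'])],np.float32)
      print(c,n,r['p'],cv2.minAreaRect(P))
delta([.551,.238,.31],9.5)
E
```

```text
clock: 7.15
ee_pos: [0.6585, -0.0092, 0.3154]
eef_rot: [[-0.005, 1.0, 0.008], [1.0, 0.005, 0.0], [0.0, 0.008, -1.0]]
ft_force: [-0.2, -0.9, 0.0]
gripper_width: 0.0522
top carrier 0.84 ((552.1764526367188, 237.14486694335938), (80.14595794677734, 248.47898864746094), 9.468379974365234)
top latch_plate 0.6 ((442.28082275390625, -129.7086181640625), (142.43484497070312, 43.13365173339844), 54.01725387573242)
top cup 0.92 ((552.2611083984375, 237.80340576171875), (84.31746673583984, 254.6688690185547), 9.181989669799805)
scene carrier 0.97 ((555.388916015625, 283.23052978515625), (116.1432113647461, 361.48907470703125), 7.108712673187256)
scene latch_plate 0.58 ((461.60394287109375, -103.05558013916016), (220.1226348876953, 42.55748748779297), 53.13517379760742)
scene cup 0.88 ((552.8306884765625, 284.0686950683594), (116.88788604736328, 363.55462646484375), 6.28613805770874)
7.55 [ 0.6565 -0.0084  0.3093] [[-0.006, 1.0, -0.002], [1.0, 0.006, -0.0], [-0.0, -0.002, -1.0]] [-0.5 -0.3 -1.2] 0.0521
travel [ 247.  -104.1   -0.5]
heading 0.3402949716608626 turn z rad -0.15986701125599836
```

```bash
python3 -m jog '[{"travel":[20,-8.5,0],"dr":[0,0,0],"jaw":-1},{"travel":[40,-17,0],"dr":[0,0,0],"jaw":-1},{"travel":[45,-19,0],"dr":[0,0,0],"jaw":-1},{"travel":[45,-19,0],"dr":[0,0,0],"jaw":-1},{"travel":[45,-19,0],"dr":[0,0,0],"jaw":-1},{"travel":[35,-14,0],"dr":[0,0,0],"jaw":-1},{"travel":[17,-7,0],"dr":[0,0,0],"jaw":-1},{"travel":[0,0,0],"dr":[0,0,-0.08],"jaw":-1},{"travel":[0,0,0],"dr":[0,0,-0.08],"jaw":-1},{"travel":[0,0,0],"dr":[0,0,0],"jaw":-1},{"travel":[0,0,0],"dr":[0,0,0],"jaw":-1},{"travel":[0,0,0],"dr":[0,0,0],"jaw":-1}]' 
python3 - <<'E'
from h import *
capture('top');capture('scene')
for c in('top','scene'):
    for d in tip_of('slim_tin',c)[:5]: print(c,np.round(d['at'],4),round(d['p'],2))
delta([.5515,.2378,.202],9.5)
E
```

```text
clock: 8.75
ee_pos: [0.552, 0.2376, 0.3105]
eef_rot: [[-0.163, 0.987, -0.0], [0.987, 0.163, -0.0], [-0.0, -0.0, -1.0]]
ft_force: [0.6, 0.6, -0.9]
gripper_width: 0.0521
top [ 0.7869 -0.1228 -0.0032] 0.92
top [ 0.6812  0.2165 -0.0016] 0.72
top [0.5514 0.2359 0.1082] 0.6
top [ 0.6688  0.082  -0.0022] 0.6
scene [0.6796 0.2154 0.003 ] 0.97
scene [0.5513 0.2353 0.1152] 0.94
scene [ 0.7899 -0.126   0.0034] 0.94
scene [0.6697 0.0805 0.0032] 0.65
scene [0.5664 0.1632 0.0717] 0.6
8.95 [0.552  0.2378 0.3106] [[-0.164, 0.986, -0.0], [0.986, 0.164, -0.0], [-0.0, -0.0, -1.0]] [-0.5 -0.2 -1.2] 0.0518
travel [ 1.000e-01 -5.000e-01  1.086e+02]
heading 9.466263448120134 turn z rad -0.0005888139085735987
```

```bash
python3 -m jog '[{"travel":[1.5,0,25],"dr":[0,0,0],"jaw":-1},{"travel":[0,0,35],"dr":[0,0,0],"jaw":-1},{"travel":[0,0,25],"dr":[0,0,0],"jaw":-1},{"travel":[0,0,10],"dr":[0,0,0],"jaw":-1},{"travel":[0,0,5],"dr":[0,0,0],"jaw":-1},{"travel":[0,0,3],"dr":[0,0,0],"jaw":-1},{"travel":[0,0,2],"dr":[0,0,0],"jaw":-1},{"travel":[0,0,0],"dr":[0,0,0],"jaw":-1}]' 
python3 - <<'E'
from h import *
state()
shot('scene','a2',(190,130,360,270),3)
capture('top')
for c in('top','scene'):
    for d in tip_of('slim_tin',c)[:5]: print(c,np.round(d['at'],4),round(d['p'],2))
E
```

```text
clock: 9.75
ee_pos: [0.552, 0.2395, 0.2065]
eef_rot: [[-0.165, 0.986, 0.001], [0.986, 0.165, 0.001], [0.001, 0.001, -1.0]]
ft_force: [0.2, 1.0, -0.8]
gripper_width: 0.0518
9.75 [0.552  0.2395 0.2065] [[-0.165, 0.986, 0.001], [0.986, 0.165, 0.001], [0.001, 0.001, -1.0]] [ 0.2  1.  -0.8] 0.0518
top [ 0.7875 -0.1274 -0.0014] 0.94
top [6.662e-01 8.010e-02 6.000e-04] 0.89
top [0.6819 0.2152 0.0011] 0.63
top [0.5528 0.2379 0.0065] 0.61
scene [0.6693 0.0807 0.002 ] 0.85
scene [ 0.7905 -0.1267 -0.0024] 0.69
scene [0.5519 0.2391 0.0086] 0.59
```

View pics/a2.png

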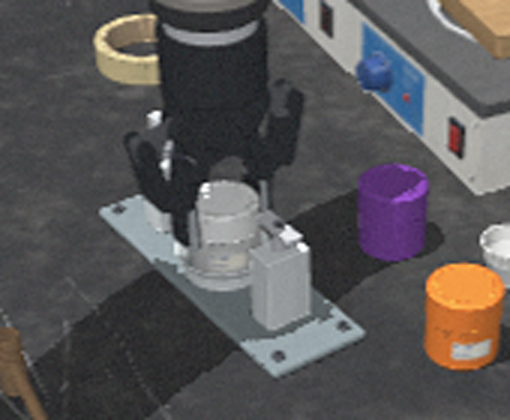

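Tin in the cup (scene px about (264,206)) and upright, with no contact force yet. I'll lower it the last few mm.

```bash
python3 -m jog '[{"travel":[0,0,2],"dr":[0,0,0],"jaw":-1},{"travel":[0,0,1],"dr":[0,0,0],"jaw":-1},{"travel":[0,0,0],"dr":[0,0,0],"jaw":-1}]'; python3 -c "
from h import *
state()"
```

```text
clock: 10.25
ee_pos: [0.5519, 0.2395, 0.2038]
eef_rot: [[-0.165, 0.986, 0.0], [0.986, 0.165, 0.001], [0.001, 0.0, -1.0]]
ft_force: [-3.2, -1.0, 9.1]
gripper_width: 0.0523
10.25 [0.5519 0.2395 0.2038] [[-0.165, 0.986, 0.0], [0.986, 0.165, 0.001], [0.001, 0.0, -1.0]] [-3.2 -1.   9.1] 0.0523
```

```bash
python3 -m jog '[{"travel":[0,0,0],"dr":[0,0,0],"jaw":1},{"travel":[0,0,0],"dr":[0,0,0],"jaw":1},{"travel":[0,0,0],"dr":[0,0,0],"jaw":1},{"travel":[0,0,0],"dr":[0,0,0],"jaw":1},{"travel":[0,0,0],"dr":[0,0,0],"jaw":1},{"travel":[0,0,-20],"dr":[0,0,0],"jaw":1},{"travel":[0,0,-45],"dr":[0,0,0],"jaw":1},{"travel":[0,0,-45],"dr":[0,0,0],"jaw":1},{"travel":[0,0,0],"dr":[0,0,0],"jaw":1}]'
python3 - <<'E'
from h import *
capture('top');capture('scene')
for c in('top','scene'):
    for n in('slim_tin','eye','slot','latch_plate'):
        for d in tip_of(n,c)[:4]: print(c,n,np.round(d['at'],4),round(d['p'],2))
    r=trace('latch_plate',c)[0]
    P=np.array([unproj(c,u,v,.005)[:2]*1000 for v,u in np.argwhere(r['region'])],np.float32)
    print(c,r['p'],cv2.minAreaRect(P))
delta([.4615,-.102,.32],-37)
E
```

```text
clock: 11.15
ee_pos: [0.554, 0.2397, 0.3188]
eef_rot: [[-0.165, 0.986, 0.009], [0.986, 0.165, 0.005], [0.004, 0.01, -1.0]]
ft_force: [0.4, -0.2, 0.2]
gripper_width: 0.0853
top slim_tin [ 0.7867 -0.1283 -0.0054] 0.9
top slim_tin [ 0.6829  0.2167 -0.0021] 0.81
top slim_tin [0.5507 0.2389 0.0014] 0.77
top slim_tin [0.6665 0.0827 0.0021] 0.71
top eye [ 0.4186 -0.1622 -0.0051] 0.95
top slot [ 0.5054 -0.0407 -0.0018] 0.58
top latch_plate [ 0.4624 -0.0943  0.0055] 0.96
top 0.79 ((465.08966064453125, -99.49143981933594), (214.37074279785156, 41.168922424316406), 53.183555603027344)
scene slim_tin [0.5512 0.2357 0.0068] 0.95
scene slim_tin [0.6702 0.0804 0.0025] 0.95
scene slim_tin [0.6824 0.2159 0.002 ] 0.74
scene slim_tin [ 0.464  -0.1033 -0.0014] 0.7
scene eye [ 0.4134 -0.1622 -0.0021] 0.79
scene slot [ 0.5087 -0.0424 -0.001 ] 0.69
scene latch_plate [ 0.4605 -0.1008 -0.0008] 0.91
scene 0.71 ((753.5701293945312, 150.61074829101562), (78.2140121459961, 45.28474426269531), 63.36977005004883)
11.75 [0.5516 0.2393 0.3122] [[-0.165, 0.986, -0.001], [0.986, 0.165, -0.0], [-0.0, -0.001, -1.0]] [-0.8 -0.5 -0.8] 0.0856
travel [-321.7 -145.3   -7.5]
heading 9.503387996679505 turn z rad 0.8116372338744675
```

```bash
python3 -m jog '[{"travel":[-20,-9,0],"dr":[0,0,0],"jaw":1},{"travel":[-40,-18,0],"dr":[0,0,0],"jaw":1},{"travel":[-45,-20,0],"dr":[0,0,0],"jaw":1},{"travel":[-45,-20,0],"dr":[0,0,0],"jaw":1},{"travel":[-45,-20,0],"dr":[0,0,0],"jaw":1},{"travel":[-45,-20,0],"dr":[0,0,0],"jaw":1},{"travel":[-40,-18,0],"dr":[0,0,0],"jaw":1},{"travel":[-39.4,-17.8,0],"dr":[0,0,0],"jaw":1},{"travel":[0,0,20],"dr":[0,0,0.135],"jaw":1},{"travel":[0,0,20],"dr":[0,0,0.135],"jaw":1},{"travel":[0,0,0],"dr":[0,0,0.135],"jaw":1},{"travel":[0,0,0],"dr":[0,0,0.135],"jaw":1}]' && python3 -m jog '[{"travel":[0,0,0],"dr":[0,0,0.135],"jaw":1},{"travel":[0,0,0],"dr":[0,0,0.135],"jaw":1},{"travel":[0,0,0],"dr":[0,0,0],"jaw":0.2},{"travel":[0,0,0],"dr":[0,0,0],"jaw":0.2},{"travel":[0,0,0],"dr":[0,0,0],"jaw":0.2}]' 80
python3 - <<'E'
from h import *
delta([.4635,-.0993,.182],-36.9)
shot('scene','a3',(220,260,390,420),3)
E
```

```text
clock: 12.95
ee_pos: [0.4633, -0.0995, 0.2721]
eef_rot: [[0.371, 0.929, -0.001], [0.929, -0.371, -0.0], [-0.001, -0.001, -1.0]]
ft_force: [0.7, -0.3, 0.4]
gripper_width: 0.0855
clock: 13.45
ee_pos: [0.4636, -0.0992, 0.2727]
eef_rot: [[0.598, 0.801, 0.0], [0.801, -0.598, 0.0], [0.0, -0.0, -1.0]]
ft_force: [-0.4, -0.2, 0.0]
gripper_width: 0.0516
13.45 [ 0.4636 -0.0992  0.2727] [[0.598, 0.801, 0.0], [0.801, -0.598, 0.0], [0.0, -0.0, -1.0]] [-0.4 -0.2  0. ] 0.0516
travel [-0.2 -0.  90.7]
heading -36.744399006014795 turn z rad 0.002715749664417689
```

View pics/a3.png

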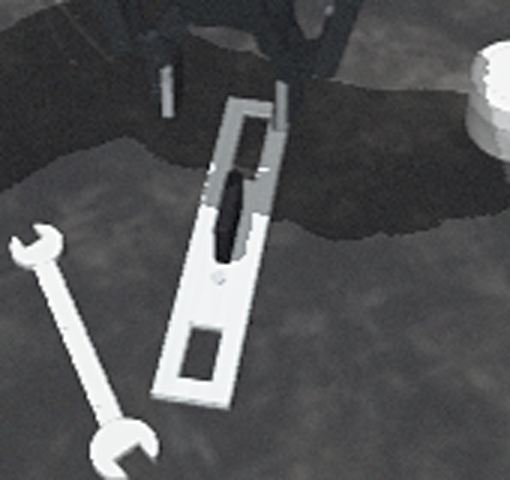

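The fingers are above the rib (rib at scene px about (297,332)), and heights explain the image offset. Descending onto it and gripping.

```bash
python3 -m jog '[{"travel":[0,0,40],"dr":[0,0,0],"jaw":0.2},{"travel":[0,0,35],"dr":[0,0,0],"jaw":0.2},{"travel":[0,0,15],"dr":[0,0,0],"jaw":0.2},{"travel":[0,0,0],"dr":[0,0,0],"jaw":0.2},{"travel":[0,0,0],"dr":[0,0,0],"jaw":-1},{"travel":[0,0,0],"dr":[0,0,0],"jaw":-1},{"travel":[0,0,0],"dr":[0,0,0],"jaw":-1},{"travel":[0,0,0],"dr":[0,0,0],"jaw":-1},{"travel":[0,0,0],"dr":[0,0,0],"jaw":-1},{"travel":[0,0,0],"dr":[0,0,0],"jaw":-1}]' 80
python3 -c "
from h import *
state()"
cat > plan.py <<'E'
import numpy as np
# xz-plane, stud pillar top centre = origin, eye centre underside at (ex,ez), slot end up by th
def poly(ex,ez,th,u0,u1,w0=0,w1=5):
    c,s=np.cos(th),np.sin(th); return np.array([(ex+u*c-w*s,ez+u*s+w*c) for u,w in((u0,w0),(u1,w0),(u1,w1),(u0,w1))])
def gap(A,B):
    best=-1e9
    for P in(A,B):
        for i in range(4):
            e=P[(i+1)%4]-P[i]; n=np.array([e[1],-e[0]])/np.hypot(*e)
            best=max(best,(B@n).min()-(A@n).max() if P is A else (A@n).min()-(B@n).max())
    return best
R=lambda a,b,c,d:np.array([(a,c),(b,c),(b,d),(a,d)],float)
head,neck,pil=R(-20,20,14,20),R(-5,5,0,14),R(-12,12,-60,0)
pil2=R(138,162,-60,0);tin=R(48,102,-60,-2);wing=R(132,168,10,30)
def clear(ex,ez,thd):
    th=np.radians(thd); lip=poly(ex,ez,th,-29,-17);bar=poly(ex,ez,th,17,122);rail=poly(ex,ez,th,-29,187);end=poly(ex,ez,th,178,187)
    return dict(lip=min(gap(lip,head),gap(lip,neck)),bar=min(gap(bar,head),gap(bar,wing)),pil=min(gap(rail,p) for p in(pil,pil2,tin)),end=gap(end,wing))
if __name__=='__main__':
    for t in (24,27,30,33):
        b=max(((min(clear(ex,ez,t).values()),ex,ez) for ex in np.arange(-10,16,.5) for ez in np.arange(0,30,.5) if poly(ex,ez,np.radians(t),-29,-17)[2,1]<14 and -20<poly(ex,ez,np.radians(t),-29,-17)[2,0]<-5))
        print(t,b)
    # coarse: best clearance per (th) along lowering
    for t in range(30,-1,-3):
        b=max(((round(min(clear(ex,ez,t).values()),2),ex,ez) for ex in np.arange(0,13,.5) for ez in np.arange(0,16,.5) if poly(ex,ez,np.radians(t),-29,-17)[2,1]<14.5))
        print(t,b,{k:round(v,1) for k,v in clear(*b[1:],t).items()})
    for t in (27,30):
      for ez in range(10,50,3):
        print(t,ez,[(ex,round(min(clear(ex,ez,t).values()),1)) for ex in range(-30,16,5)])
E
python3 plan.py
```

```text
clock: 14.5
ee_pos: [0.4641, -0.0993, 0.1839]
eef_rot: [[0.6, 0.8, 0.002], [0.8, -0.6, 0.0], [0.002, 0.002, -1.0]]
ft_force: [-0.9, 0.5, 6.4]
gripper_width: 0.0085
14.5 [ 0.4641 -0.0993  0.1839] [[0.6, 0.8, 0.002], [0.8, -0.6, 0.0], [0.002, 0.002, -1.0]] [-0.9  0.5  6.4] 0.0085
24 (np.float64(2.8467956440755984), np.float64(7.5), np.float64(13.5))
27 (np.float64(2.7628058746304553), np.float64(7.0), np.float64(14.5))
30 (np.float64(3.1698729810778055), np.float64(6.5), np.float64(15.0))
33 (np.float64(4.06551075552834), np.float64(3.5), np.float64(15.0))
30 (np.float64(3.17), np.float64(6.5), np.float64(15.0)) {'lip': np.float64(3.2), 'bar': np.float64(3.5), 'pil': np.float64(3.7), 'end': np.float64(74.0)}
27 (np.float64(2.76), np.float64(7.0), np.float64(14.5)) {'lip': np.float64(2.8), 'bar': np.float64(2.9), 'pil': np.float64(4.3), 'end': np.float64(65.3)}
24 (np.float64(2.85), np.float64(7.5), np.float64(13.5)) {'lip': np.float64(2.8), 'bar': np.float64(2.9), 'pil': np.float64(4.4), 'end': np.float64(55.9)}
21 (np.float64(2.87), np.float64(8.0), np.float64(12.5)) {'lip': np.float6
[... 7349 characters left out ...]
t64(22.4)), (-20, np.float64(19.9)), (-15, np.float64(17.4)), (-10, np.float64(14.9)), (-5, np.float64(12.4)), (0, np.float64(9.9)), (5, np.float64(8.5)), (10, np.float64(8.5)), (15, np.float64(8.5))]
30 46 [(-30, np.float64(27.5)), (-25, np.float64(25.0)), (-20, np.float64(22.5)), (-15, np.float64(20.0)), (-10, np.float64(17.5)), (-5, np.float64(15.0)), (0, np.float64(12.5)), (5, np.float64(11.5)), (10, np.float64(11.5)), (15, np.float64(11.5))]
30 49 [(-30, np.float64(30.1)), (-25, np.float64(27.6)), (-20, np.float64(25.1)), (-15, np.float64(22.6)), (-10, np.float64(20.1)), (-5, np.float64(17.6)), (0, np.float64(15.1)), (5, np.float64(14.5)), (10, np.float64(14.5)), (15, np.float64(14.5))]
```

```bash
python3 -m jog '[{"travel":[0,0,-15],"dr":[0,0,0],"jaw":-1},{"travel":[0,0,-35],"dr":[0,0,0],"jaw":-1},{"travel":[0,0,-45],"dr":[0,0,0],"jaw":-1},{"travel":[0,0,-35],"dr":[0,0,0],"jaw":-1},{"travel":[0,0,-10],"dr":[0,0,-0.08],"jaw":-1},{"travel":[0,0,0],"dr":[0,0,-0.13],"jaw":-1},{"travel":[0,0,0],"dr":[0,0,-0.13],"jaw":-1},{"travel":[0,0,0],"dr":[0,0,-0.13],"jaw":-1},{"travel":[0,0,0],"dr":[0,0,-0.13],"jaw":-1},{"travel":[0,0,0],"dr":[0,0,-0.13],"jaw":-1},{"travel":[0,0,0],"dr":[0,0,-0.08],"jaw":-1},{"travel":[0,0,0],"dr":[0,0,0],"jaw":-1}]' && python3 -m jog '[{"travel":[16,12,0],"dr":[0,0,0],"jaw":-1},{"travel":[32,23.5,0],"dr":[0,0,0],"jaw":-1},{"travel":[40,29,0],"dr":[0,0,0],"jaw":-1},{"travel":[40,29,0],"dr":[0,0,0],"jaw":-1},{"travel":[32,23.5,0],"dr":[0,0,0],"jaw":-1},{"travel":[24,18,0],"dr":[0,0,0],"jaw":-1},{"travel":[9.7,7,0],"dr":[0,0,0],"jaw":-1},{"travel":[0,0,0],"dr":[0,0,0],"jaw":-1},{"travel":[0,0,0],"dr":[0,0,0],"jaw":-1}]' 
python3 - <<'E'
from h import *
delta([.5725,.1151,.325],9.45)
capture('top');capture('scene')
for c in('top','scene'):
    for n in('eye','slot','latch_plate','stud','button_top','slim_tin'):
        for d in tip_of(n,c)[:3]: print(c,n,np.round(d['at'],4),round(d['p'],2))
E
```

```text
clock: 15.7
ee_pos: [0.4633, -0.0993, 0.3232]
eef_rot: [[-0.166, 0.986, 0.001], [0.986, 0.166, 0.001], [0.0, 0.001, -1.0]]
ft_force: [-1.2, 0.2, -2.2]
gripper_width: 0.0087
clock: 16.6
ee_pos: [0.5711, 0.1137, 0.3226]
eef_rot: [[-0.163, 0.987, -0.001], [0.987, 0.163, -0.001], [-0.001, -0.001, -1.0]]
ft_force: [0.2, -0.6, -2.1]
gripper_width: 0.0085
16.6 [0.5711 0.1137 0.3226] [[-0.163, 0.987, -0.001], [0.987, 0.163, -0.001], [-0.001, -0.001, -1.0]] [ 0.2 -0.6 -2.1] 0.0085
travel [ 1.1  1.6 -2.4]
heading 9.38339304157042 turn z rad -0.0011625107293350596
top eye [0.5845 0.0376 0.1355] 0.96
top button_top [0.5361 0.3094 0.099 ] 0.61
top button_top [0.5844 0.0322 0.1381] 0.46
top slim_tin [ 0.7843 -0.1259 -0.0051] 0.74
top slim_tin [ 0.6687  0.0802 -0.0012] 0.66
scene eye [ 0.5492  0.2374 -0.001 ] 0.17
scene slot [0.5612 0.1836 0.136 ] 0.9
scene latch_plate [0.5698 0.1105 0.1351] 0.59
scene stud [0.5671 0.1585 0.0712] 0.7
scene button_top [0.5369 0.311  0.101 ] 0.58
scene slim_tin [0.5499 0.2377 0.0081] 0.98
scene slim_tin [0.6679 0.0791 0.0066] 0.95
scene slim_tin [ 7.926e-01 -1.268e-01  7.000e-04] 0.66
```

```bash
python3 -m jog '[{"travel":[1,1.5,-2],"dr":[0,0,0],"jaw":-1},{"travel":[0,0,0],"dr":[0,0.05,0],"jaw":-1},{"travel":[0,0,0],"dr":[0,0.1,0],"jaw":-1},{"travel":[0,0,0],"dr":[0,0.1,0],"jaw":-1},{"travel":[0,0,0],"dr":[0,0.1,0],"jaw":-1},{"travel":[0,0,0],"dr":[0,0.1,0],"jaw":-1},{"travel":[0,0,0],"dr":[0,0.08,0],"jaw":-1},{"travel":[0,0,0],"dr":[0,0.046,0],"jaw":-1},{"travel":[0,0,0],"dr":[0,0,0],"jaw":-1},{"travel":[0,0,0],"dr":[0,0,0],"jaw":-1}]' 
cat >> h.py <<'E'
a=np.radians(99.45); X=np.array([np.cos(a),np.sin(a),0]);Y=np.array([-X[1],X[0],0]);Z=np.array([0,0,1.])
C=np.array([.5522,.2373,0]); S=C-.075*X+.068*Z; L=.1839
def plate(s=None):
    """eye (ex,ey,ez mm rel. stud), tilt deg from tool pose"""
    s=s or readout.read_state(); R=np.array(s['eef_rot']).reshape(3,3); e=np.array(s['ee_pos'])+L*R[:,2]-.079*R[:,0]-S
    th=np.degrees(np.arcsin(R[2,0])); print('eye',np.round([1000*e@X,1000*e@Y,1000*e@Z],1),'tilt',round(th,2),'roll',round(np.degrees(R[2,1]),2),'hd',round(np.degrees(np.arctan2(R[1,1],R[0,1])),2),'F',np.round(s['ft_force'],1),'t',s['clock']); return e,th
def goto(ex,ez,thd,n=1,ey=0):
    """tool-frame travel (start axes; rotate after) and dr from the measured pose"""
    s=readout.read_state(); R=np.array(s['eef_rot']).reshape(3,3); t=np.radians(thd)
    n_=np.cos(t)*Z-np.sin(t)*X; x=np.cos(t)*X+np.sin(t)*Z
    P=S+(ex*X+ey*Y+ez*Z)/1000+.079*x+L*n_
    from scipy.spatial.transform import Rotation as Q
    Rd=np.c_[x,-Y,-n_]; print('travel',np.round(1000*R.T@(P-s['ee_pos'])/n,2),'dr',np.round(Q.from_matrix(R.T@Rd).as_rotvec()/n,4))
E
python3 - <<'E'
from h import *
plate(); goto(-15,45,33)
shot('scene','a4',(190,100,360,270),3)
capture('top')
for c in('top','scene'):
    for n in('eye','slot','stud','latch_plate'):
        for d in tip_of(n,c)[:2]: print(c,n,np.round(d['at'],4),round(d['p'],2), 'rel',np.round([1000*(d['at']-S)@v for v in(X,Y,Z)],1))
E
```

```text
clock: 18.3
ee_pos: [0.5732, 0.1163, 0.3246]
eef_rot: [[-0.139, 0.986, -0.09], [0.828, 0.165, 0.536], [0.543, 0.0, -0.84]]
ft_force: [-0.2, -0.3, -1.1]
gripper_width: 0.0086
eye [-14.2  -0.8  59.3] tilt 32.91 roll 0.01 hd 9.5 F [-0.2 -0.3 -1.1] t 18.3
travel [-8.74 -0.82 11.47] dr [-0.0004  0.0016  0.0008]
top eye [0.5668 0.1488 0.123 ] 0.77 rel [-14.7   0.1  55. ]
top eye [0.5528 0.2394 0.0095] 0.58 rel [ 77.   -0.9 -58.5]
top slot [0.5464 0.2739 0.2041] 0.97 rel [112.1  -0.3 136.1]
top slot [0.5624 0.1642 0.0651] 0.63 rel [ 1.2  1.9 -2.9]
top stud [0.5609 0.1645 0.0646] 0.59 rel [ 1.8  3.4 -3.4]
top latch_plate [0.5545 0.2149 0.1692] 0.92 rel [ 52.5   1.4 101.2]
scene eye [0.5679 0.1453 0.1277] 0.85 rel [-18.3  -0.4  59.7]
scene slot [0.5475 0.2705 0.2052] 0.7 rel [108.5  -0.8 137.2]
scene slot [ 0.3675  0.1254 -0.0048] 0.67 rel [ -5.1 200.6 -72.8]
scene stud [0.564  0.1631 0.0719] 0.57 rel [-0.1  0.5  3.9]
scene latch_plate [0.5585 0.2122 0.1678] 0.8 rel [49.2 -2.1 99.8]
```

View pics/a4.png

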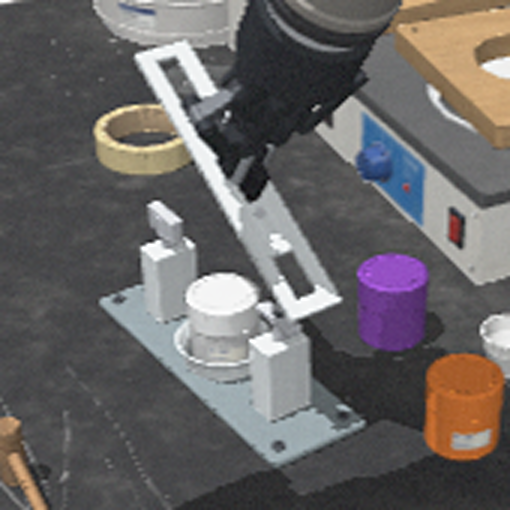

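The plate is tilted 33°, its eye just above the stud head (eye lip scene px about (297,197), stud about (284,205)), tin upright in the cup, and the networks agree with the pose model to about 3 mm. Lowering the lip past the head's outer end.

```bash
python3 -m jog '[{"travel":[-6,-0.4,8.8],"dr":[0,0,0],"jaw":-1},{"travel":[-6,-0.4,8.8],"dr":[0,0,0],"jaw":-1},{"travel":[-5,0,7.4],"dr":[0,0,0],"jaw":-1},{"travel":[-4,0,5.9],"dr":[0,0,0],"jaw":-1},{"travel":[-2.7,0,4],"dr":[0,0,0],"jaw":-1},{"travel":[0,0,0],"dr":[0,0,0],"jaw":-1},{"travel":[0,0,0],"dr":[0,0,0],"jaw":-1}]' 
python3 - <<'E'
from h import *
plate(); goto(4,15,33)
shot('scene','a5',(230,160,330,260),5)
capture('top')
for c in('top','scene'):
    for n in('eye','slot','stud'):
        for d in tip_of(n,c)[:1]: print(c,n,round(d['p'],2), 'rel',np.round([1000*(d['at']-S)@v for v in(X,Y,Z)],1))
E
```

```text
clock: 19.5
ee_pos: [0.5725, 0.1155, 0.2826]
eef_rot: [[-0.138, 0.986, -0.09], [0.827, 0.165, 0.537], [0.545, 0.0, -0.839]]
ft_force: [-0.3, 0.5, -1.4]
gripper_width: 0.0083
eye [-14.5   0.   17.3] tilt 33.01 roll 0.0 hd 9.5 F [-0.3  0.5 -1.4] t 19.5
travel [14.31  0.03 12.03] dr [-0.0004 -0.0002  0.0008]
top eye 0.88 rel [-15.2  -0.9  14. ]
top slot 0.97 rel [114.8  -0.3  95.2]
top stud 0.77 rel [-1.2  0.4 -1.6]
scene eye 0.76 rel [-18.3   1.   17. ]
scene slot 0.77 rel [111.4  -2.3  96. ]
scene stud 0.8 rel [-1.4 -2.2  2.3]
```

View pics/a5.png

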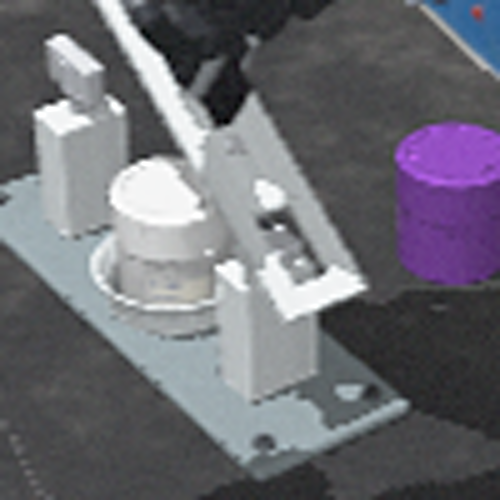

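The head is seen through the eye (scene px about (288,212)), with the lip beyond and below its outer end. Sliding in under the head.

```bash
python3 -m jog '[{"travel":[3,0,2.6],"dr":[0,0,0],"jaw":-1},{"travel":[4,0,3.4],"dr":[0,0,0],"jaw":-1},{"travel":[3,0,2.6],"dr":[0,0,0],"jaw":-1},{"travel":[0,0,0],"dr":[0,0,0],"jaw":-1}]'; python3 -c "
from h import *
plate();goto(4,15,33)"
```

```text
clock: 20.3
ee_pos: [0.5698, 0.1296, 0.2806]
eef_rot: [[-0.14, 0.986, -0.091], [0.827, 0.167, 0.538], [0.545, -0.0, -0.838]]
ft_force: [0.1, 1.3, -2.4]
gripper_width: 0.0086
eye [-0.1  0.5 15.4] tilt 33.04 roll -0.02 hd 9.61 F [ 0.1  1.3 -2.4] t 20.3
travel [3.37 0.32 2.62] dr [-0.0018 -0.0007  0.0021]
```

```bash
python3 -m jog '[{"travel":[2,0.2,1.5],"dr":[0,0,0.001],"jaw":-1},{"travel":[1.4,0,1],"dr":[0,0,0.001],"jaw":-1},{"travel":[0,0,0],"dr":[0,0,0],"jaw":-1},{"travel":[0,0,0],"dr":[0,0,0],"jaw":-1}]'; python3 - <<'E'
from h import *
plate()
def pose(ex,ez,d):
    t=np.radians(d);n=np.cos(t)*Z-np.sin(t)*X;x=np.cos(t)*X+np.sin(t)*Z
    return S+(ex*X+ez*Z)/1000+.079*x+L*n, np.c_[x,-Y,-n]
W=[(4,15,33),(6,15,30),(7,14.5,27),(7.5,13.5,24),(8,12.5,21),(8,11.5,18),(8,10,15),(8,9,12),(7.5,8,9),(7,7,6),(6,5.5,3),(5.5,4.5,0)]
for a,b in zip(W,W[1:]):
    P,R=pose(*a);P2,_=pose(*b); print(b,np.round(1000*R.T@(P2-P),1),np.radians(a[2]-b[2]).round(4))
E
```

```text
clock: 20.7
ee_pos: [0.5697, 0.1325, 0.2805]
eef_rot: [[-0.137, 0.987, -0.09], [0.828, 0.163, 0.537], [0.545, -0.001, -0.839]]
ft_force: [0.4, 0.0, -2.2]
gripper_width: 0.0088
eye [ 2.7  0.1 15.3] tilt 33.0 roll -0.06 hd 9.41 F [ 0.4  0.  -2.2] t 20.7
(6, 15, 30) [11.2 -0.   5.5] 0.0524
(7, 14.5, 27) [10.1  0.   5.3] 0.0524
(7.5, 13.5, 24) [ 9.5 -0.   5.5] 0.0524
(8, 12.5, 21) [ 9.6 -0.   5.5] 0.0524
(8, 11.5, 18) [ 9.2 -0.   5.3] 0.0524
(8, 10, 15) [9.1 0.  5.8] 0.0524
(8, 9, 12) [ 9.3 -0.   5.4] 0.0524
(7.5, 8, 9) [8.8 0.  5.3] 0.0524
(7, 7, 6) [8.9 0.  5.3] 0.0524
(6, 5.5, 3) [ 8.4 -0.   5.8] 0.0524
(5.5, 4.5, 0) [9.  0.  5.4] 0.0524
```

```bash
python3 -m jog '[{"travel":[6,0,3],"dr":[0,-0.026,0],"jaw":-1},{"travel":[6,0,3],"dr":[0,-0.026,0],"jaw":-1},{"travel":[5,0,2.6],"dr":[0,-0.026,0],"jaw":-1},{"travel":[5,0,2.7],"dr":[0,-0.026,0],"jaw":-1},{"travel":[4.8,0,2.7],"dr":[0,-0.026,0],"jaw":-1},{"travel":[4.8,0,2.8],"dr":[0,-0.026,0],"jaw":-1},{"travel":[0,0,0],"dr":[0,0,0],"jaw":-1},{"travel":[0,0,0],"dr":[0,0,0],"jaw":-1}]'; python3 - <<'E'
from h import *
plate();goto(8,12.5,21)
E
```

```text
clock: 21.5
ee_pos: [0.5637, 0.1681, 0.2814]
eef_rot: [[-0.149, 0.986, -0.068], [0.901, 0.164, 0.402], [0.408, -0.001, -0.913]]
ft_force: [-0.2, -0.5, -3.3]
gripper_width: 0.0085
eye [ 7.7  0.2 13.3] tilt 24.06 roll -0.07 hd 9.45 F [-0.2 -0.5 -3.3] t 21.5
travel [9.67 0.   5.3 ] dr [-0.001  -0.0534 -0.0005]
```

No contact, and tracking the plan. Carrying on to 12°.

```bash
python3 -m jog '[{"travel":[4.8,0,2.7],"dr":[0,-0.027,0],"jaw":-1},{"travel":[4.8,0,2.7],"dr":[0,-0.026,0],"jaw":-1},{"travel":[4.6,0,2.7],"dr":[0,-0.026,0],"jaw":-1},{"travel":[4.6,0,2.7],"dr":[0,-0.026,0],"jaw":-1},{"travel":[4.6,0,2.8],"dr":[0,-0.026,0],"jaw":-1},{"travel":[4.5,0,2.8],"dr":[0,-0.026,0],"jaw":-1},{"travel":[4.6,0,2.7],"dr":[0,-0.026,0],"jaw":-1},{"travel":[4.6,0,2.7],"dr":[0,-0.026,0],"jaw":-1},{"travel":[0,0,0],"dr":[0,0,0],"jaw":-1},{"travel":[0,0,0],"dr":[0,0,0],"jaw":-1}]'; python3 - <<'E'
from h import *
plate();goto(7.5,8,9)
shot('scene','a6',(220,120,330,240),5)
E
```

```text
clock: 22.5
ee_pos: [0.5569, 0.2095, 0.2727]
eef_rot: [[-0.16, 0.986, -0.036], [0.965, 0.164, 0.206], [0.209, -0.001, -0.978]]
ft_force: [-0.5, 0.1, -2.4]
gripper_width: 0.0085
eye [8.1 0.2 8.3] tilt 12.09 roll -0.07 hd 9.44 F [-0.5  0.1 -2.4] t 22.5
travel [ 9.18 -0.02  4.73] dr [-0.0012 -0.0539 -0.0004]
```

View pics/a6.png

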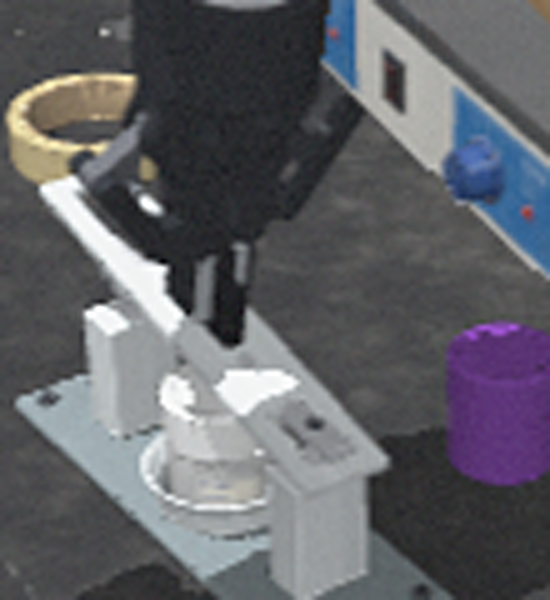

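The head stands above the eye (scene px about (282,206)) and the lip is hidden under it. Still no force, so I'm levelling.

```bash
python3 -m jog '[{"travel":[4.6,0,2.4],"dr":[0,-0.027,0],"jaw":-1},{"travel":[4.6,0,2.4],"dr":[0,-0.027,0],"jaw":-1},{"travel":[4.5,0,2.6],"dr":[0,-0.026,0],"jaw":-1},{"travel":[4.4,0,2.7],"dr":[0,-0.026,0],"jaw":-1},{"travel":[4.2,0,2.9],"dr":[0,-0.026,0],"jaw":-1},{"travel":[4.2,0,2.9],"dr":[0,-0.026,0],"jaw":-1},{"travel":[4.5,0,2.7],"dr":[0,-0.026,0],"jaw":-1},{"travel":[4.5,0,2.7],"dr":[0,-0.026,0],"jaw":-1},{"travel":[0,0,0],"dr":[0,0,0],"jaw":-1},{"travel":[0,0,0],"dr":[0,0,0],"jaw":-1}]'; python3 - <<'E'
from h import *
plate();goto(3,1,0)
capture('top');capture('scene')
for c in('top','scene'):
    for n in('eye','slot','stud','button_post','button_top'):
        for d in tip_of(n,c)[:1]: print(c,n,round(d['p'],2), 'rel',np.round([1000*(d['at']-S)@v for v in(X,Y,Z)],1))
E
```

```text
clock: 23.55
ee_pos: [0.5507, 0.2467, 0.2557]
eef_rot: [[-0.164, 0.986, -0.001], [0.986, 0.164, 0.001], [0.001, -0.001, -1.0]]
ft_force: [-0.6, 0.2, -1.6]
gripper_width: 0.0084
eye [5.6 0.2 3.8] tilt 0.04 roll -0.07 hd 9.45 F [-0.6  0.2 -1.6] t 23.55
travel [-2.51 -0.04  2.84] dr [-0.0012 -0.0007 -0.0001]
top eye 0.78 rel [ 4.4 -1.5  3.5]
top stud 0.63 rel [1.  3.3 0.4]
top button_post 0.73 rel [153.7  -1.7  -0.9]
top button_top 0.5 rel [-375.5  -26.4  -65.5]
scene eye 0.7 rel [-280.6  -45.5  -69.7]
scene slot 0.68 rel [ 1.519e+02 -1.000e-01  3.400e+00]
scene stud 0.82 rel [-1.1 -1.1  3.6]
scene button_post 0.89 rel [147.3  -1.1  -2.6]
scene button_top 0.41 rel [ 1.529e+02 -1.000e-01  3.140e+01]
```

```bash
python3 -m jog '[{"travel":[-3,0,1],"dr":[0,0,0],"jaw":-1},{"travel":[-2.6,0,1],"dr":[0,0,0],"jaw":-1},{"travel":[0,0,1],"dr":[0,0,0],"jaw":-1},{"travel":[0,0,0.6],"dr":[0,0,0],"jaw":-1},{"travel":[0,0,0],"dr":[0,0,0],"jaw":-1},{"travel":[0,0,0],"dr":[0,0,0],"jaw":-1}]'; python3 -c "
from h import *
plate()"
```

```text
clock: 24.75
ee_pos: [0.5517, 0.2411, 0.2523]
eef_rot: [[-0.164, 0.987, -0.001], [0.987, 0.164, 0.001], [0.001, -0.001, -1.0]]
ft_force: [-0.3, 0.2, -2.3]
gripper_width: 0.0085
eye [0.  0.2 0.3] tilt 0.06 roll -0.06 hd 9.42 F [-0.3  0.2 -2.3] t 24.75
```

```bash
python3 -m jog '[{"travel":[0,0,0.7],"dr":[0,0,0],"jaw":-1},{"travel":[0,0,0],"dr":[0,0,0],"jaw":-1},{"travel":[0,0,0],"dr":[0,0,0],"jaw":-1}]'; python3 -m jog '[{"travel":[0,0,0.7],"dr":[0,0,0],"jaw":-1},{"travel":[0,0,0],"dr":[0,0,0],"jaw":-1},{"travel":[0,0,0],"dr":[0,0,0],"jaw":-1}]'; python3 -c "
from h import *
plate()"
```

```text
clock: 25.05
ee_pos: [0.5517, 0.241, 0.252]
eef_rot: [[-0.164, 0.987, -0.001], [0.987, 0.164, 0.001], [0.001, -0.001, -1.0]]
ft_force: [-1.8, -0.3, 4.2]
gripper_width: 0.0086
clock: 25.35
ee_pos: [0.5518, 0.2409, 0.252]
eef_rot: [[-0.163, 0.987, -0.001], [0.987, 0.164, 0.002], [0.002, -0.001, -1.0]]
ft_force: [-4.7, -1.6, 12.0]
gripper_width: 0.0085
eye [ 0.   0.1 -0.1] tilt 0.11 roll -0.06 hd 9.41 F [-4.7 -1.6 12. ] t 25.35
```

Resting on both pillars (12 N, level). Releasing, rising and checking.

```bash
python3 -m jog '[{"travel":[0,0,-0.7],"dr":[0,0,0],"jaw":0},{"travel":[0,0,0],"dr":[0,0,0],"jaw":0},{"travel":[0,0,0],"dr":[0,0,0],"jaw":0},{"travel":[0,0,0],"dr":[0,0,0],"jaw":0},{"travel":[0,0,-15],"dr":[0,0,0],"jaw":0},{"travel":[0,0,-35],"dr":[0,0,0],"jaw":0},{"travel":[0,0,-35],"dr":[0,0,0],"jaw":0},{"travel":[0,0,0],"dr":[0,0,0],"jaw":0}]' 
python3 - <<'E'
from h import *
state()
shot('scene','a7',(210,140,330,260),5)
capture('top')
for c in('top','scene'):
    for n in('eye','slot','latch_plate','button_post','button_top'):
        for d in tip_of(n,c)[:1]: print(c,n,round(d['p'],2), 'rel',np.round([1000*(d['at']-S)@v for v in(X,Y,Z)],1))
B=C+.075*X+.098*Z; print('B',B); delta(B+.175*Z,None)
E
```

```text
clock: 26.15
ee_pos: [0.5538, 0.2409, 0.3423]
eef_rot: [[-0.163, 0.987, 0.007], [0.987, 0.163, 0.005], [0.004, 0.007, -1.0]]
ft_force: [0.5, 0.1, -0.1]
gripper_width: 0.0427
26.15 [0.5538 0.2409 0.3423] [[-0.163, 0.987, 0.007], [0.987, 0.163, 0.005], [0.004, 0.007, -1.0]] [ 0.5  0.1 -0.1] 0.0427
top eye 0.71 rel [-3.9 -0.2 -3.4]
top slot 0.56 rel [148.6  -1.2  -4.9]
top latch_plate 0.65 rel [78.9  0.9  2.8]
top button_post 0.92 rel [157.   -1.2   1.4]
scene eye 0.98 rel [-2.7  1.7  3.9]
scene slot 0.62 rel [148.7  -1.5  -1.5]
scene latch_plate 0.81 rel [76.9  3.6 -1.6]
scene button_post 0.92 rel [148.1   0.8  -1.9]
scene button_top 0.65 rel [154.    2.6  33.7]
B [0.53988599 0.31128219 0.098     ]
26.75 [0.5517 0.2408 0.3362] [[-0.164, 0.987, -0.002], [0.987, 0.164, 0.0], [0.001, -0.002, -1.0]] [-0.1  0.1  0.2] 0.0426
travel [71.4 -0.1 63.2]
```

View pics/a7.png

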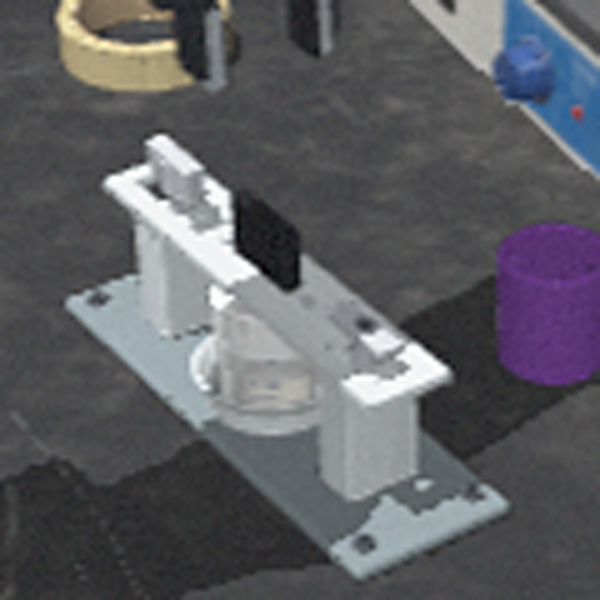

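The plate lies flat on both pillars with the wing standing through its slot (scene px about (245,174)), the eye under the stud head (about (284,207)), and the tin in the cup. Going to the button.

```bash
python3 -m jog '[{"travel":[24,0,0],"dr":[0,0,0],"jaw":0},{"travel":[30,0,0],"dr":[0,0,0],"jaw":0},{"travel":[18,0,0],"dr":[0,0,0],"jaw":0},{"travel":[0,0,0],"dr":[0,0,0],"jaw":0},{"travel":[0,0,35],"dr":[0,0,0],"jaw":0},{"travel":[0,0,30],"dr":[0,0,0],"jaw":0},{"travel":[0,0,12],"dr":[0,0,0],"jaw":0},{"travel":[0,0,6],"dr":[0,0,0],"jaw":0},{"travel":[0,0,0],"dr":[0,0,0],"jaw":0},{"travel":[0,0,0],"dr":[0,0,0],"jaw":0}]' 20
python3 -c "
from h import *
delta(C+.0755*X+.254*Z,9.45);print(readout.read_state()['q'])"
```

```text
clock: 27.75
ee_pos: [0.5406, 0.3118, 0.2549]
eef_rot: [[-0.163, 0.987, 0.0], [0.987, 0.163, 0.002], [0.002, 0.001, -1.0]]
ft_force: [1.0, 0.4, 0.2]
gripper_width: 0.0428
27.75 [0.5406 0.3118 0.2549] [[-0.163, 0.987, 0.0], [0.987, 0.163, 0.002], [0.002, 0.001, -1.0]] [1.  0.4 0.2] 0.0428
travel [ 0.1 -0.8  0.9]
heading 9.386547317259016 turn z rad -0.001107458233053606
[-54.96850684  34.85426973  26.6230816  104.5702372  -21.16569209
  45.44449718  -8.04522731]
```

```bash
python3 -m jog '[{"travel":[0,-0.7,0],"dr":[0,0,0],"jaw":-1},{"travel":[0,0,0],"dr":[0,0,0],"jaw":-1},{"travel":[0,0,0],"dr":[0,0,0],"jaw":-1},{"travel":[0,0,0],"dr":[0,0,0],"jaw":-1},{"travel":[0,0,0],"dr":[0,0,0],"jaw":-1},{"travel":[0,0,0],"dr":[0,0,0],"jaw":-1},{"travel":[0,0,0],"dr":[0,0,-0.08],"jaw":-1},{"travel":[0,0,0],"dr":[0,0,-0.1],"jaw":-1},{"travel":[0,0,0],"dr":[0,0,-0.1],"jaw":-1},{"travel":[0,0,0],"dr":[0,0,-0.1],"jaw":-1},{"travel":[0,0,0],"dr":[0,0,-0.1],"jaw":-1},{"travel":[0,0,0],"dr":[0,0,0],"jaw":-1}]' 20
python3 -c "
from h import *
s=state();delta(C+.0755*X+.254*Z,99.45);print(s['q'],s['ft_torque'])"
```

```text
clock: 28.95
ee_pos: [0.5386, 0.3117, 0.2546]
eef_rot: [[-0.603, 0.798, -0.003], [0.798, 0.603, 0.001], [0.003, -0.002, -1.0]]
ft_force: [-5.3, -1.4, 7.3]
gripper_width: 0.0095
28.95 [0.5386 0.3117 0.2546] [[-0.603, 0.798, -0.003], [0.798, 0.603, 0.001], [0.003, -0.002, -1.0]] [-5.3 -1.4  7.3] 0.0095
28.95 [0.5386 0.3117 0.2546] [[-0.603, 0.798, -0.003], [0.798, 0.603, 0.001], [0.003, -0.002, -1.0]] [-5.3 -1.4  7.3] 0.0095
travel [-0.7  1.   0.6]
heading 37.086800439281525 turn z rad -1.0884431644128187
[-49.89147461  33.49469637  19.28525501 104.39991617 -15.23293882
  44.74135904  14.42901488] [-0.35637347  1.05368188  0.06373938]
```

Turning well, with forces under 10 N. Finishing the quarter turn.

```bash
python3 -m jog '[{"travel":[0,0,0],"dr":[0,0,-0.11],"jaw":-1},{"travel":[0,0,0],"dr":[0,0,-0.11],"jaw":-1},{"travel":[0,0,0],"dr":[0,0,-0.11],"jaw":-1},{"travel":[0,0,0],"dr":[0,0,-0.11],"jaw":-1},{"travel":[0,0,0],"dr":[0,0,-0.11],"jaw":-1},{"travel":[0,0,0],"dr":[0,0,-0.11],"jaw":-1},{"travel":[0,0,0],"dr":[0,0,-0.11],"jaw":-1},{"travel":[0,0,0],"dr":[0,0,-0.11],"jaw":-1},{"travel":[0,0,0],"dr":[0,0,-0.11],"jaw":-1},{"travel":[0,0,0],"dr":[0,0,-0.08],"jaw":-1},{"travel":[0,0,0],"dr":[0,0,0],"jaw":-1},{"travel":[0,0,0],"dr":[0,0,0],"jaw":-1}]' 20
python3 -c "
from h import *
s=state();delta(C+.0755*X+.254*Z,99.45);print(s['q'],s['ft_torque'])"
```

```text
clock: 30.15
ee_pos: [0.5384, 0.3111, 0.2546]
eef_rot: [[-0.99, -0.143, -0.004], [-0.143, 0.99, -0.001], [0.004, -0.0, -1.0]]
ft_force: [-7.1, -3.1, 10.7]
gripper_width: 0.0094
30.15 [0.5384 0.3111 0.2546] [[-0.99, -0.143, -0.004], [-0.143, 0.99, -0.001], [0.004, -0.0, -1.0]] [-7.1 -3.1 10.7] 0.0094
30.15 [0.5384 0.3111 0.2546] [[-0.99, -0.143, -0.004], [-0.143, 0.99, -0.001], [0.004, -0.0, -1.0]] [-7.1 -3.1 10.7] 0.0094
travel [-1.5  0.5  0.6]
heading 98.21671223905557 turn z rad -0.021524932053029126
[-38.31423841  32.20983802   3.4665122  103.59332408  -2.76976034
  44.48832656  64.82013373] [-0.79543028  1.40694873  0.06942261]
```

```bash
python3 -m jog '[{"travel":[0,0,0],"dr":[0,0,-0.03],"jaw":-1},{"travel":[0,0,0],"dr":[0,0,0],"jaw":-1},{"travel":[0,0,0],"dr":[0,0,0],"jaw":-0.3},{"travel":[0,0,0],"dr":[0,0,0],"jaw":-0.3},{"travel":[0,0,0],"dr":[0,0,0],"jaw":-0.3},{"travel":[0,0,-15],"dr":[0,0,0],"jaw":-0.3},{"travel":[0,0,-40],"dr":[0,0,0],"jaw":-0.3},{"travel":[0,0,-45],"dr":[0,0,0],"jaw":-0.3},{"travel":[0,0,-45],"dr":[0,0,0],"jaw":-0.3},{"travel":[0,-40,0],"dr":[0,0,0],"jaw":-0.3},{"travel":[0,-40,0],"dr":[0,0,0],"jaw":-0.3},{"travel":[0,0,0],"dr":[0,0,0],"jaw":-0.3}]'
python3 - <<'E'
from h import *
state()
a=shot('scene','x')[140:260,210:330]; b=capture('top')[220:290,140:280]
cv2.imwrite('pics/a8.png',np.hstack([cv2.resize(a,(400,400),interpolation=2),cv2.resize(b,(400,400),interpolation=2)])[:,:,::-1])
for c in('top','scene'):
    for n in('eye','slot','latch_plate','slim_tin','wide_tin','mid_tin','crucible','mallet','spanner'):
        for d in tip_of(n,c)[:1]: print(c,n,round(d['p'],2),np.round(d['at'],3), 'rel',np.round([1000*(d['at']-S)@v for v in(X,Y,Z)],1))
E
```

```text
clock: 31.35
ee_pos: [0.555, 0.2261, 0.4004]
eef_rot: [[-0.987, -0.164, 0.001], [-0.164, 0.987, -0.002], [-0.001, -0.002, -1.0]]
ft_force: [0.1, -0.2, -0.5]
gripper_width: 0.0299
31.35 [0.555  0.2261 0.4004] [[-0.987, -0.164, 0.001], [-0.164, 0.987, -0.002], [-0.001, -0.002, -1.0]] [ 0.1 -0.2 -0.5] 0.0299
top eye 0.59 [0.563 0.162 0.069] rel [-0.7  1.3  1.1]
top latch_plate 0.97 [0.552 0.243 0.069] rel [80.7 -0.7  1.4]
top slim_tin 0.96 [ 0.667  0.077 -0.002] rel [-102.   -87.1  -69.6]
top wide_tin 0.91 [ 0.663 -0.103 -0.   ] rel [-278.8  -53.6  -68.3]
top mid_tin 0.67 [0.555 0.239 0.008] rel [ 76.1  -2.7 -60.5]
top crucible 0.76 [0.734 0.136 0.003] rel [ -54.9 -163.   -64.6]
top spanner 0.72 [ 0.359 -0.13   0.002] rel [-255.2  250.6  -66.3]
scene eye 0.87 [0.562 0.16  0.068] rel [-3.1  2.7  0.5]
scene slot 0.92 [0.54  0.31  0.068] rel [1.491e+02 1.000e-01 1.000e-01]
scene latch_plate 0.97 [0.552 0.24  0.064] rel [78.   0.  -3.7]
scene slim_tin 0.94 [0.668 0.078 0.003] rel [-100.7  -88.3  -65.1]
scene wide_tin 0.75 [ 0.657 -0.102  0.002] rel [-276.8  -47.4  -66.2]
scene mid_tin 0.9 [ 0.649 -0.202  0.003] rel [-374.7  -23.   -64.9]
scene crucible 0.7 [0.734 0.129 0.003] rel [ -61.6 -162.   -65.2]
scene mallet 0.79 [ 0.367  0.125 -0.006] rel [ -5.8 201.1 -74.2]
scene spanner 0.76 [ 0.36  -0.125 -0.   ] rel [-251.   249.   -68.1]
```

View pics/a8.png

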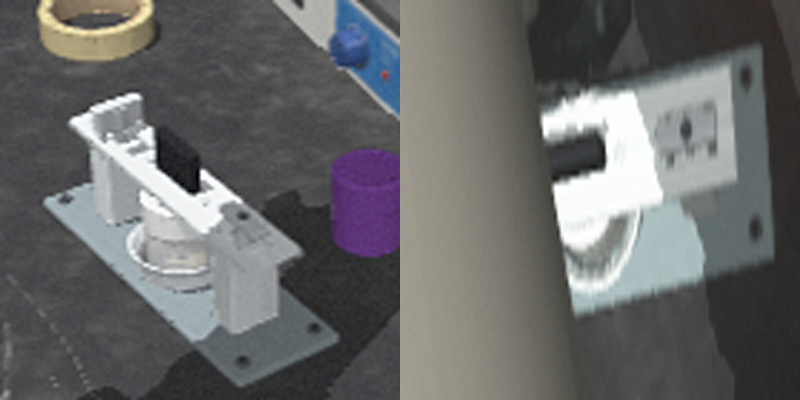

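The wing now stands crosswise (scene px about (246,173)), the plate lies flat, the tin is in the cup and the bystanders are unmoved. Handing in.

```bash
python3 -c "
from rig import env
print(env.job_done())"
```

```text
the job is handed in; nothing more can be done
None
```

The job is done and handed in at about 31 s on the robot's clock. `job_done` reports no verdict, so what follows rests on my own checks.

**What I did:** I stood the white slim tin upright in the cup. I hooked the plate's eye under the stud head at a 33° tilt and levelled it over the button. I then turned the button 90° counter-clockwise and drew the gripper clear.

**Last checks:**
- **Plate:** it lies flat on both pillars. The eye and slot are within about 3 mm of their nominal places.
- **Button:** the wing stands crosswise in the scene picture. The tool stood at 99.4° when it let go, against 99.45° wanted.
- **Tin:** it shows upright in the cup under the plate.
- **Other things:** the wide tin, mid tin, crucible, mallet and spanner are where they were, within the networks' error.
- **Forces:** the highest force I read was about 15 N, between moves.

**Checks that failed or disagreed:**
- In the last top view the arm hid the button end, so the wing was confirmed only by the scene camera and the tool's heading.
- In the last pictures the best `slim_tin` report in both cameras was the orange look-alike. The top camera also called the tin in the cup a `mid_tin`. I confirmed the tin from the picture and from earlier reports at the cup.

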